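Latch the sample hatch of a bench photometer

ROBOT

A 7-joint arm with a two-finger parallel gripper is mounted at the origin on the work surface. World frame = base frame: x ahead of the robot, y to its left, z up, the work surface at z = 0. Lengths are in mm, angles in degrees, forces in N, time in s.
With the tool pointing down it reaches from about 400 to 875 mm from the base axis. Payload 19.3 kg.
Tool frame: the origin (TCP) lies on the centre line of the jaws, within the pads' length; the fingertips stand 17 mm ahead of it and the grasp point (between the pads) lies 2 mm behind it; y points along the fingers, z is the direction in which the jaws open and shut, and the axes are right-handed (so a half turn about y gives the same grasp; the last joint's range is limited). The gripper opens to 85 mm and grips with 20 to 120 N. Pads are 22 mm wide; open, the fingers measure 114 mm over their backs; the gripper's body (76 mm by 85 mm) begins 54 mm behind the grasp point. The pads swing forward as they close: fully open they stand 13 mm farther back than shut.
Start: joints at [-68.193, 29.874, -2.08, 91.645, 1.215, 58.505, -6.463], TCP at [272.32, 562.545, 248.291] pointing down, gripper open.
Joint ranges: [-166.77, 166.77], [-17.47, 122.26], [-85.68, 81.53], [9.62, 139.38], [-72.42, 252.41], [9.2, 110.78], [-144.41, 144.41]. Speed limits (degrees/s): [108.29, 108.29, 136.94, 136.94, 172.46, 172.46, 172.46].

INTERFACE

Orientations are given as [roll, pitch, yaw] about the fixed x, y, z axes, in that order (R = Rz(yaw) Ry(pitch) Rx(roll)).
In Python, from workcell import robot gives the robot as it stands. The module is installed in compiled form; this text tells all that it offers.
- The arm moves only by the shell command python3 -m jog 'ROWS'. ROWS is JSON, one flat list of numbers, 7 for each row, row after row: the shift along the tool's x, y, z in mm, then the turn, a rotation vector about the tool's x, y, z in degrees, then the opening, from 0 (shut) to 1 (fully open). In form: [tx, ty, tz, rx, ry, rz, fingers, tx, ty, tz, rx, ry, rz, fingers, ...]. A call has 1 to 10 rows; each row is the pose to reach, as a shift and turn from the pose commanded when the call began, along the tool's axes at that moment; what a row does not reach only later rows make up. A row lasts 1/10 s, in which the tool goes at most 50 mm and 8.59 degrees, less where a joint would pass 70% of its speed; a pose out of reach is approached as far as the arm can. A call with a gripper value outside its range is refused whole. The fingers move at their own pace and stop on an object; the grip force is fixed at half the most. Time passes only in rows, so rows that repeat a pose let the fingers close. It gives the time, the measured TCP pose, the force and the opening at its end, in the units of the state.
- robot.get_state(): the state, without advancing time (a new reading comes with each control period).
- robot.grab_frame(name): name is "scene" or "side" or "wrist"; returns (picture, depth): 480x640x3 uint8, blue, green, red; 480x640 float32, mm along the optical axis (not along the pixel's ray), 0 where there is no reading.
- robot.camera_model(name): a dict with "K" (3x3 intrinsics, pixels), "R" (3x3) and "t" (3): a world point X has camera coordinates R X + t; the wrist camera has in their place "tool_from_camera" (4x4, takes a point from camera to tool coordinates, whose origin is the TCP and whose axes are the tool frame's). Camera axes: x right, y down, z forward; pixel columns grow to the right and rows downward; lengths in mm; the calibration is good to about 2 mm. A picture is of the moment at which its call begins: read the wrist's pose just before it. camera_model takes no time and is no camera call.
- robot.finish_job(): hands the job in, once; it reports no verdict.
The state is a dict: "t": time; "qpos": joint angles; "dq": joint speeds; "effort": joint torques, N m; "ee_pos": TCP position; "tool_rot": TCP orientation; "contact_force": force on the tool from outside, world axes, zero at the start; "torque": the same for the moment, N m; "opening": finger opening in mm.
Only numpy, scipy, OpenCV 4.12 (cv2) and the standard library are available. Lean on these libraries where they do the work, as an engineer would, in place of code of your own. Each camera call takes 0.05 s, during which the arm holds its last target.

TASK

Close the open hatch on top of the bench photometer and latch it light-tight: lower it onto its rubber seal, hold it down firmly enough for the hidden tongue to pass under the frame edge, and turn the black wing knob clockwise (about a quarter turn) until the tongue comes up against its stop, then let go. Feel for the stop and do not force it, do not crush the seal, and leave the glassware standing where it is.

Things in the scene. Friction and masses are not known exactly. Their poses are not given: they have to be found in the camera images.
- case: beige bench photometer, fixed, 320 (x) x 340 (y) x 130 mm high; origin at the centre of its underside. Keypad console at its -x side, then the sample compartment under a hatch hinged along the case's +x side. Hidden inside, on slotted screws, so different on every case and found only by feel: a strike plate under the front frame edge and a stop pin for the knob's tongue
- hinge_mid (a point): middle of the hatch's hinge line, which runs along the case's y axis; 135 mm to +x of the case's origin and 139 mm above the bench
- hatch (a joint): hatch angle, rad: 0 when flat on the unpressed seal, growing as its front (-x) edge rises; negative when pressed into the seal, latched -0.015 to -0.03. The stiff hinge stays where it is left; 1 to 4 N at the front edge pushes it down
- seal: black rubber seal on the front frame edge under the hatch, 9 mm high, its top 139 mm above the bench; origin on the hinge line. It gives about 1 mm per 2.5 N at the hatch's front edge and springs back; over 25 N crushes it. The front edge must go 3.5 to 5.5 mm into it (9 to 14 N) before the tongue passes under the strike plate
- lid_front (a point): middle of the front edge of the cream hatch plate, on its top face, 205 mm from the hinge line; z out of the top face, x towards the hinge. The plate is 200 x 250 mm (along the hinge) x 5 mm. Flat clear places to push on lie 70 to 100 mm to either side of the knob
- knob (a joint): angle of the wing knob, rad, growing clockwise from above. Near 0 wing and tongue lie along the hatch's front edge. If the hatch is too high the tongue jams on the strike plate's side at about 0.45 to 0.7. The stop pin is met somewhere between 1.05 and 1.65. Friction about 0.05 N m, up to 0.15 under the strike plate; over about 0.3 N m beyond that on the stop is forcing. Stays where left
- knob_grip (a point): on the knob's axis at half height of its black wing; z along the axis, out of the hatch; y along the wing. Wing 46 mm long (y), 12 thick (x), 24 high, on a round skirt 54 mm across, 6 high, that turns with it: fingertips may bear on the skirt. This point is 12 mm above the skirt, 12 below the wing's top, 24.5 above the hatch's underside, 165 from the hinge line, midway along the hatch's width
- tongue: hidden flat steel cam tongue, 14 mm wide, 4 mm thick, fixed to the knob's shaft 23 mm below the hatch's underside, reaching 36 mm from the axis along the knob's -y; origin on the axis. Its flank meets the stop pin about 17 mm from the axis
- sample_bottle: amber glass bottle with a brass-coloured cap, 68 mm across, 190 mm high, origin at the centre of its base; stands beside the photometer, to be left alone
- reagent_jar: clear jar with a blue cap, 64 mm across, 100 mm high, origin at the centre of its base; to be left alone
- beaker: glass beaker, 72 mm across at the rim, 85 mm high, origin at the centre of its base; to be left alone

How it is judged (in metres and radians):
On the way, in this order (a step that is already met when the one before it is completed fails the run):
1. the hatch is lowered onto its seal (value of joint hatch below 0.03 rad), for 0.2 s.
2. the tongue is under the frame edge and up against its stop (value of joint knob above 1 rad and value of joint hatch below -0.01 rad and contact force between tongue and case above 1 N), for 0.1 s.
At the end, for the whole second after the job is handed in: the hatch lies closed on its compressed seal (hatch below -0.01 rad), held by the tongue, with the knob beyond 1.0 rad after having been brought up against its stop; everything at rest and let go (value of joint hatch below -0.01 rad and value of joint knob above 1 rad and velocity of joint each of hatch, knob below 0.02 rad/s); the robot touches nothing.
It fails at once if the hatch is pressed on its seal with more than 25 N (contact force between seal and anything else above 25 N).
It fails at once if the tongue is forced against its stop with more than 18 N (contact force between tongue and case above 18 N).
It fails at once if the tongue is forced: more than 40 N on it in all (contact force between tongue and anything else above 40 N).
It fails at once if a piece of glassware is pushed or tipped (distance of any of sample_bottle, reagent_jar, beaker from where it was at the start of the episode above 0.03 m or angle between any of sample_bottle, reagent_jar, beaker's own z axis and vertical above 0.4 rad).
It also fails if it takes over 69 s, if anything falls off the work surface, if the arm or the gripper's body presses on something with over 40 N, if the wrist force passes 120 N, or if a joint passes its speed limit or range.

## Working session

There is one attempt and no reset: what is moved stays moved. The work goes in short steps, Python scripts to look and compute and a shell command to move; the robot and the scene stay as the last step left them, time stands still between calls to the robot, and variables do not carry over. Pictures are saved under pics/ and viewed, and the job is handed in when it is done.

```bash
mkdir -p pics; cat > h.py <<'E'
import numpy as np, cv2
from workcell import robot
from scipy.spatial.transform import Rotation as Ro
def grab(n,f):
    s=robot.get_state(); im,d=robot.grab_frame(n); cv2.imwrite(f'pics/{f}.png',im); np.save(f'pics/{f}.npy',d); np.save(f'pics/{f}_s.npy',np.r_[s['ee_pos'],np.array(s['tool_rot']).ravel()]); return im,d,s
def p3(n,u,v,d,s=None):
    m=robot.camera_model(n);K=np.array(m['K']); c=np.linalg.inv(K)@np.array([u,v,1.])*d
    if n=='wrist':
        T=np.array(m['tool_from_camera']); return Ro.from_euler('xyz',s[3:6],degrees=True).apply(T[:3,:3]@c+T[:3,3])+s[:3]
    return np.array(m['R']).T@(c-np.array(m['t']))
E
python3 - <<'E'
from h import *
print(robot.get_state())
for n in ('scene','side','wrist'): grab(n,n+'0')
print(robot.get_state()['t'])
for n in ('scene','side','wrist'): print(robot.camera_model(n))
E
```

```text
{'t': 0.0, 'qpos': array([-68.19173185,  29.90891936,  -2.08295884,  91.67175341,
         1.21473745,  58.50559118,  -6.46203192]), 'dq': array([-0.1117328 , -0.04841842, -0.00724396,  0.02550135, -0.03493972,
       -0.09751875, -0.07597907]), 'effort': array([-5.88770363e-04, -9.27122068e+01,  1.98020540e+00, -3.69928980e+01,
        1.79932552e-02,  8.41161353e-03,  5.10856125e-05]), 'ee_pos': array([272.20157945, 562.26872401, 247.74067461]), 'tool_rot': array([-9.00640899e+01, -3.86252662e-03, -2.58287236e+01]), 'contact_force': array([ 0.12999399, -0.0021015 ,  0.30092981]), 'torque': array([ 0.0467894 , -0.08042401,  0.01519169]), 'opening': 85.39447535141626}
0.15
{'K': array([[572.11801939,   0.        , 320.17591169],
       [  0.        , 572.11801939, 234.10358481],
       [  0.        ,   0.        ,   1.        ]]), 'R': array([[-0.78620001,  0.61791538,  0.0083736 ],
       [ 0.55648331,  0.71379975, -0.42522493],
       [-0.2687301 , -0.32965208, -0.90504897]]), 't': array([ 432.82078482, -276.40198971, 1543.63894542])}
{'K': array([[549.62984894,   0.        , 323.01769433],
       [  0.        , 549.62984894, 240.39217923],
       [  0.        ,   0.        ,   1.        ]]), 'R': array([[ 0.90198589,  0.43169209, -0.00796231],
       [ 0.34510695, -0.73191011, -0.5875447 ],
       [-0.25946609,  0.52720918, -0.80915254]]), 't': array([-517.63906749,  -97.18644993, 1409.10747697])}
{'K': array([[339.59877939,   0.        , 319.093347  ],
       [  0.        , 339.59877939, 234.45098294],
       [  0.        ,   0.        ,   1.        ]]), 'tool_from_camera': array([[-5.52472677e-04,  9.63463619e-01,  2.67838664e-01,
        -6.78202713e+01],
       [ 4.98968449e-04, -2.67838406e-01,  9.63463720e-01,
        -1.25003682e+02],
       [ 9.99999723e-01,  6.65930424e-04, -3.32764547e-04,
         7.00792085e-01],
       [ 0.00000000e+00,  0.00000000e+00,  0.00000000e+00,
         1.00000000e+00]])}
```

View pics/scene0.png

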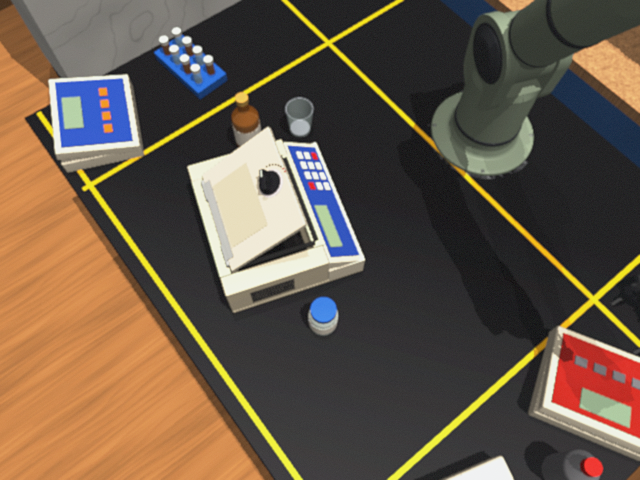

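View pics/side0.png

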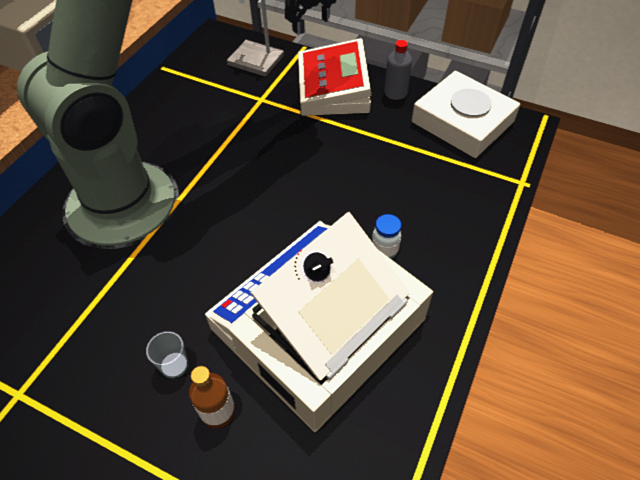

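View pics/wrist0.png

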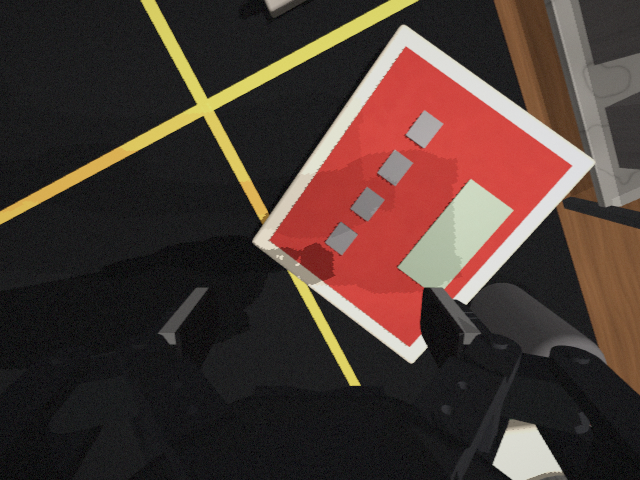

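The scene view shows the photometer centred near (275,220), with its hatch open and the knob at (268,181). The bottle is at (245,118), the beaker at (299,117) and the jar at (323,315). The side view shows the knob at (317,266). Next I'll measure these from depth.

```bash
python3 - <<'E'
from h import *
for n,pts in (('scene',dict(knob=(268,181),bott=(242,99),beak=(299,100),jar=(323,308),case_fl=(229,306),case_fr=(362,268),case_bl=(188,166),lidA=(268,133),lidB=(312,236),lidC=(232,266),lidD=(209,183))),('side',dict(knob=(317,266),jar=(389,224),bott=(201,376),beak=(166,345),lidA=(256,287),lidB=(350,214),hA=(330,374),hB=(407,300),c1=(316,430),c2=(432,294),c3=(208,314)))):
    d=np.load(f'pics/{n}0.npy')
    for k,(u,v) in pts.items():
        w=d[v-1:v+2,u-1:u+2]; print(n,k,np.round(p3(n,u,v,np.median(w)),0), w.min(),w.max())
a=cv2.imread('pics/scene0.png')[90:330,150:400]; b=cv2.imread('pics/side0.png')[190:440,190:450]
cv2.imwrite('pics/cs.png',cv2.resize(a,None,fx=3,fy=2.5*1,interpolation=3)[:600]); cv2.imwrite('pics/cd.png',cv2.resize(b,None,fx=2.4,fy=2.4,interpolation=3))
E
```

```text
scene knob [616. -93. 257.] 1173.4813 1180.1086
scene bott [ 514. -347.  189.] 1343.1361 1354.5358
scene beak [ 359. -333.   79.] 1478.172 1490.1448
scene jar [663. 151. 100.] 1223.4253 1229.3562
scene case_fl [811. -11.  -1.] 1264.2494 1333.7424
scene case_fr [514. 113.  25.] 1334.7385 1375.8301
scene case_bl [ 681. -390.    3.] 1331.1951 1494.0745
scene lidA [ 545. -193.  252.] 1229.7484 1238.9836
scene lidB [587.  16. 135.] 1254.3275 1266.122
scene lidC [768. -28. 149.] 1208.8145 1218.834
scene lidD [ 695. -224.  154.] 1287.9563 1293.8717
side knob [ 619. -114.  263.] 971.5824 977.25885
side jar [667. 151. 101.] 1232.4407 1238.6011
side bott [ 516. -356.  190.] 930.66547 935.2113
side beak [ 356. -292.   41.] 1121.1953 1131.5891
side lidA [ 478. -120.  101.] 957.80194 1145.2227
side lidB [621.  26. 254.] 1052.7701 1381.2119
side hA [ 705. -243.  145.] 978.6655 982.3417
side hB [776. -40. 143.] 1066.8809 1103.0033
side c1 [ 707. -308.   19.] 1035.2327 1064.732
side c2 [814.   6. 123.] 1093.344 1243.5276
side c3 [ 411. -207.   77.] 1125.926 1134.7648
```

View pics/cs.png

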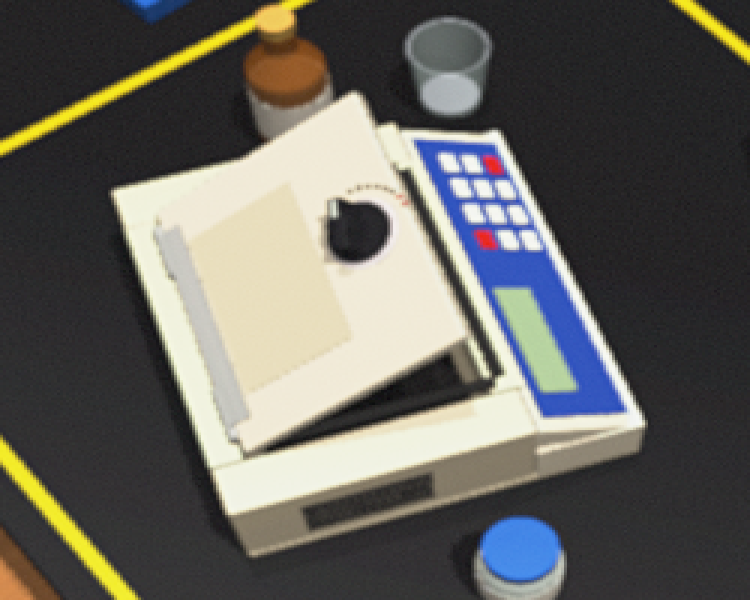

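View pics/cd.png

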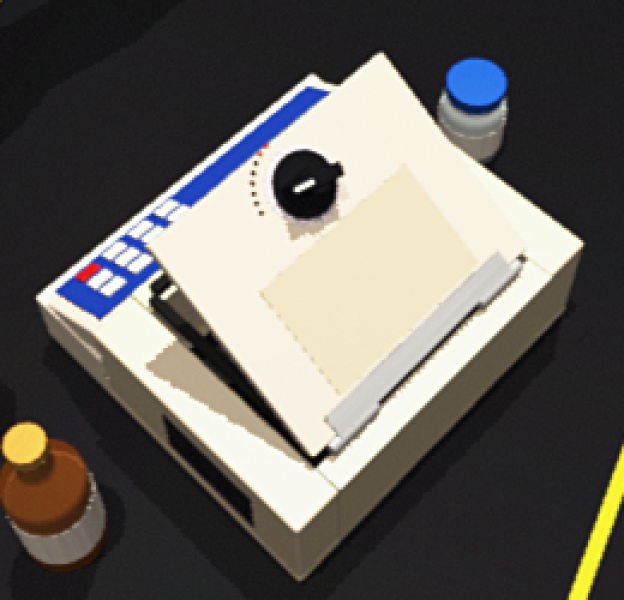

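The crops show the hatch raised at a moderate angle. The wing lies along the front edge, with its pointer toward +y. Next I'll fit the hatch plane and the hinge frame.

```bash
cat > lid.py <<'E'
from h import *
def cloud(n,f):
    im=cv2.imread(f'pics/{f}.png');d=np.load(f'pics/{f}.npy');m=robot.camera_model(n)
    v,u=np.mgrid[0:480,0:640];K=np.array(m['K'])
    c=np.stack([(u-K[0,2])/K[0,0]*d,(v-K[1,2])/K[1,1]*d,d],-1)
    return im,(c-np.array(m['t']))@np.array(m['R'])
E
python3 - <<'E'
from lid import *
for n in ('scene','side'):
    im,P=cloud(n,n+'0')
    hsv=cv2.cvtColor(im,cv2.COLOR_BGR2HSV)
    cream=(hsv[...,2]>150)&(hsv[...,1]<90)&(hsv[...,1]>8)
    # blue keypad & sel
    box=(P[...,0]>400)&(P[...,0]<850)&(P[...,1]>-320)&(P[...,1]<110)
    top=cv2.erode((box&(P[...,2]>165)&cream).astype(np.uint8),np.ones((5,5)))>0
    Q=P[top]
    for _ in range(4):
        c=Q.mean(0);N=np.linalg.svd(Q-c,full_matrices=False)[2][2];N*=np.sign(N[2]);r=(Q-c)@N;Q=Q[abs(r)<3*max(1,np.median(abs(r)))]
    print(n,len(Q),'N',N,'tilt',np.degrees(np.arccos(N[2])),'yaw',np.degrees(np.arctan2(N[1],N[0])),'res',r.std())
    # lid top flat cream z~130 case top
    yaw=np.arctan2(N[1],N[0]);R=np.array([[np.cos(yaw),np.sin(yaw)],[-np.sin(yaw),np.cos(yaw)]])
    on=box&(abs((P-c)@N)<4)&(P[...,2]>150)
    L=P[on];xy=L[:,:2]@R.T
    if abs(np.degrees(yaw))>90: print('flip')
    print(' lid local x',np.percentile(xy[:,0],[0.3,2,98,99.7]),'y',np.percentile(xy[:,1],[.3,1,99,99.7]),'zmax',np.percentile(L[:,2],[99,99.8]))
    t=box&(abs(P[...,2]-130)<3)&cream; xt=P[t][:,:2]@R.T
    print(' casetop x',np.percentile(xt[:,0],[.5,99,99.7]),'y',np.percentile(xt[:,1],[.3,1,99,99.7]), 'z',np.median(P[t][:,2]))
    # z at hinge: plane intersect
    h=(P-c)@N
    k=box&(h>8)&(h<45)&(hsv[...,2]<90)&(P[...,2]>150)
    kk=P[k];print(' knob',len(kk),kk.mean(0),'h max',np.percentile(h[k],[50,90,98]),'local',np.r_[R@kk.mean(0)[:2]])
    tp=k&(h>np.percentile(h[k],98)-5);print(' knob top',P[tp].mean(0), R@P[tp].mean(0)[:2])
    print(' plane c',c, 'c local',R@c[:2])
E
```

```text
scene 4793 N [ 0.51577329 -0.17521966  0.83861552] tilt 33.00579069836325 yaw -18.763767021750326 res 1.6066317911306354
 lid local x [572.45028923 575.39077046 733.43534982 738.46785078] y [-19.8049339  -17.83729009 227.88331429 229.10018353] zmax [255.16011298 256.64201831]
 casetop x [533.05521737 766.68405341 767.14019394] y [-64.22188025 -62.60327886 273.1729913  274.0182358 ] z 129.56618180347112
 knob 287 [617.70637319 -94.23534744 253.09916024] h max [21.68575054 31.79104794 33.67104155] local [615.18945028 109.46873735]
 knob top [626.50901356 -97.06789456 259.72053512] [624.43539243 109.61825077]
 plane c [ 643.90695767 -100.24416897  211.19209637] c local [641.9303883  112.20713045]
side 7678 N [ 0.51560197 -0.17591744  0.83857478] tilt 33.01007551954604 yaw -18.83904844040583 res 1.4847213392872416
 lid local x [574.9135211  578.45479449 737.73773291 742.691478  ] y [-22.39957672 -21.24048301 223.86609377 225.87993103] zmax [256.17242062 257.8324743 ]
 casetop x [536.53870367 768.97578365 769.31512223] y [-67.66705846 -67.33048675 269.72567708 271.23230883] z 130.49980617868812
 knob 329 [ 617.49599581 -105.99289906  253.31611269] h max [22.84532408 31.95865465 33.18424111] local [618.64262026  99.0813196 ]
 knob top [ 625.43919136 -105.73312391  261.05684944] [626.07640993 101.89212194]
 plane c [ 644.94969202 -119.89243896  209.12835261] c local [649.11391705  94.79148085]
```

Case yaw is about -18.8° and the hatch angle about 0.576 rad. The hinge is at local (743,103) and the knob axis, when shut, near world (580,-89). I'll move to above the +y push spot with the fingers shut, starting with half the transit to check the sense of motion.

```bash
python3 -m jog '[28,-6,-18,0,4,0,0, 56,-12,-36,0,8,0,0, 84,-18,-55,0,12,0,0, 112,-24,-73,0,16,0,0, 140,-30,-92,0,20,0,0, 168,-35,-110,0,24,0,0, 196,-40,-128,0,28,0,0, 224,-45,-146,0,32,0,0, 252,-50,-165,0,36,0,0, 280,-52,-183,0,40,0,0]'; python3 -c "
from h import *
print(np.round(robot.get_state()['qpos'],1))"
```

```text
t: 1.15
ee_pos: [445.2, 274.5, 300.7]
tool_rot: [-90.0, 0.0, -66.0]
contact_force: [0.4, 1.7, 0.1]
opening: 0.3
[-47.5  17.5  12.  103.8  -4.2  59.1 -10. ]
```

```bash
python3 -m jog '[33,0,4,0,4.3,0,0, 66,0,8,0,8.6,0,0, 99,0,12,0,12.9,0,0, 132,0,16,0,17.2,0,0, 165,0,20,0,21.5,0,0, 198,0,24,0,25.8,0,0, 231,0,28,0,30.1,0,0, 265,0,32,0,34.4,0,0, 298,0,36,0,38.7,0,0, 331,0,40,0,43,0,0]'; python3 - <<'E'
from h import *
im,d,s=grab('wrist','w1'); print(np.round(s['qpos'],1),s['ee_pos'],s['tool_rot'],s['contact_force'])
grab('side','side1')
E
```

```text
t: 2.15
ee_pos: [617.1, -10.9, 300.2]
tool_rot: [-90.0, -0.0, -109.0]
contact_force: [-0.3, 0.8, 0.2]
opening: -0.3
[-22.1  28.5  26.3  90.4 -13.6  64.3 -11.5] [617.11414029 -10.88788059 300.15087186] [-9.00150910e+01 -2.48407784e-03 -1.08992693e+02] [-0.3262401   0.77644793  0.19875127]
```

View pics/w1.png

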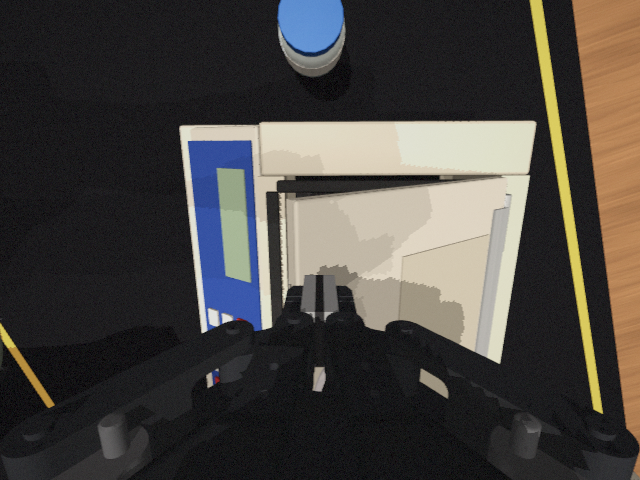

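View pics/side1.png

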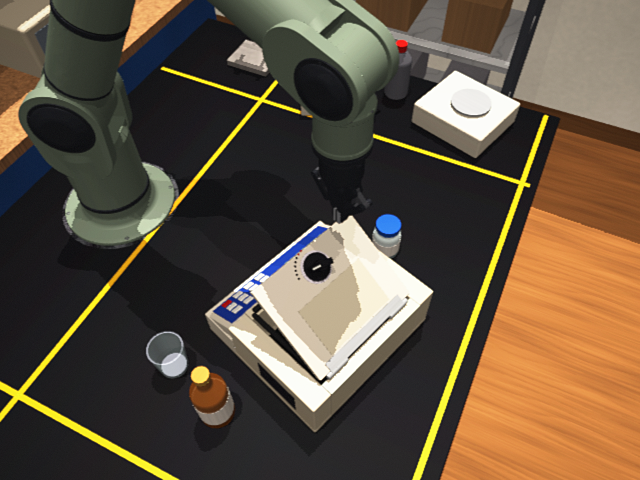

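The wrist view shows the shut fingertips (about (320,290)) over the clear +y part of the hatch, and the case edges are square to the image. Now pushing down.

```bash
python3 -m jog '[0,10,0,0,0,0,0, 0,20,0,0,0,0,0, 0,28,0,0,0,0,0, 0,34,0,0,0,0,0, 0,38,0,0,0,0,0, 0,42,-1,0,0,0,0, 0,46,-4,0,0,0,0, 0,50,-7,0,0,0,0, 0,54,-9,0,0,0,0, 0,58,-11,0,0,0,0]'
```

```text
t: 3.25
ee_pos: [605.9, -6.1, 242.1]
tool_rot: [-90.0, 0.0, -108.8]
contact_force: [0.3, -0.3, 0.5]
opening: -0.2
```

```bash
python3 -m jog '[0,5,-2,0,0,0,0, 0,10,-5,0,0,0,0, 0,15,-7,0,0,0,0, 0,20,-9,0,0,0,0, 0,25,-11,0,0,0,0, 0,30,-13,0,0,0,0, 0,35,-14,0,0,0,0, 0,40,-15,0,0,0,0, 0,45,-16,0,0,0,0, 0,50,-18,0,0,0,0]'
```

```text
t: 4.25
ee_pos: [589.2, -0.5, 191.9]
tool_rot: [-90.0, -0.0, -108.8]
contact_force: [-0.0, 0.7, 0.2]
opening: -0.2
```

```bash
python3 - <<'E'
from h import *
im,d,s=grab('side','side2'); print(s['contact_force'])
cv2.imwrite('pics/cd2.png',cv2.resize(im[150:440,190:450],None,fx=2.,fy=2.))
E
```

```text
[-0.0266938   0.69761842  0.19183886]
```

View pics/cd2.png

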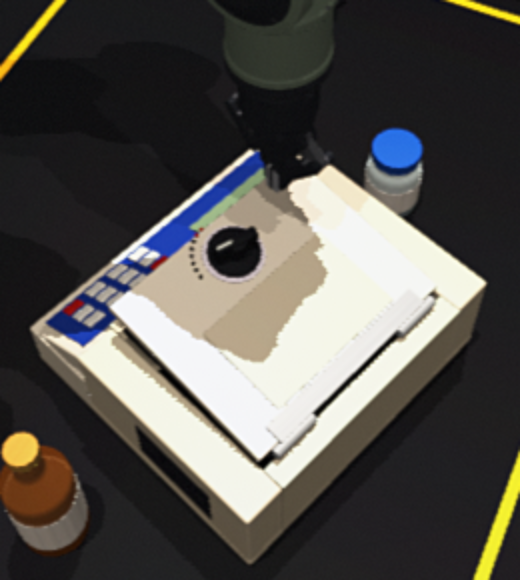

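The hatch has followed the fingertips down to about 10°. I'll continue slowly toward the seal and watch the force.

```bash
python3 -m jog '[0,4,-1,0,0,0,0, 0,8,-2,0,0,0,0, 0,12,-3,0,0,0,0, 0,16,-4,0,0,0,0, 0,20,-4,0,0,0,0, 0,23,-4,0,0,0,0, 0,26,-4,0,0,0,0, 0,28,-4,0,0,0,0, 0,28,-4,0,0,0,0]'
```

```text
t: 5.2
ee_pos: [585.3, 0.9, 164.0]
tool_rot: [-90.0, -0.0, -108.8]
contact_force: [0.7, 0.2, -0.3]
opening: -0.1
```

```bash
python3 -m jog '[0,1,0,0,0,0,0, 0,2,0,0,0,0,0, 0,2,0,0,0,0,0]'; python3 -m jog '[0,1,0,0,0,0,0, 0,1,0,0,0,0,0]';python3 - <<'E'
from h import *
im,d,s=grab('wrist','w2'); print(s['contact_force'],s['torque'],s['ee_pos'])
E
```

```text
t: 5.5
ee_pos: [585.4, 0.9, 162.2]
tool_rot: [-90.0, -0.0, -108.8]
contact_force: [-0.4, -1.0, 0.3]
opening: -0.2
t: 5.7
ee_pos: [585.4, 0.9, 161.2]
tool_rot: [-90.0, -0.0, -108.8]
contact_force: [-1.1, 0.6, -0.1]
opening: 0.0
[-1.07871947  0.57969812 -0.10890146] [ 0.0099657  -0.02375896  0.0869583 ] [585.37551601   0.86701392 161.23838359]
```

View pics/w2.png

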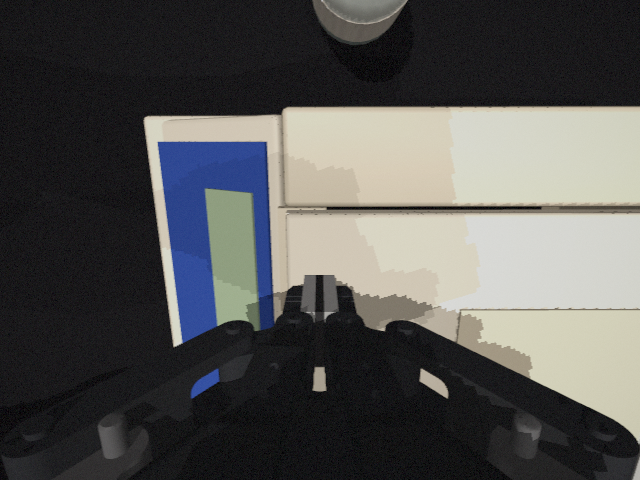

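Hatch almost flat. I'll keep feeling downward in 1 mm steps.

```bash
for i in 1 ; do python3 -m jog '[0,1,0,0,0,0,0, 0,1,0,0,0,0,0]' | grep -E 'ee|force'; python3 -m jog '[0,1,0,0,0,0,0, 0,1,0,0,0,0,0]'| grep -E 'ee|force'; python3 -m jog '[0,1,0,0,0,0,0, 0,1,0,0,0,0,0]'| grep -E 'ee|force'; done
```

```text
ee_pos: [585.4, 0.8, 160.3]
contact_force: [0.0, 0.7, 0.1]
ee_pos: [585.4, 0.9, 159.3]
contact_force: [-0.0, -0.2, 1.7]
ee_pos: [585.4, 0.9, 158.4]
contact_force: [-0.3, -0.0, 4.1]
```

The seal answers at about 2.4 N/mm below TCP z≈160, so the hatch is on its seal. Now I'll raise the tool, open the fingers, go over the knob and look.

```bash
python3 -m jog '[0,-15,0,0,0,0,0, 0,-40,0,0,0,0,0, 0,-75,0,0,0,0,0, 0,-100,0,0,0,0,1, 10,-100,4,0,0,0,1, 20,-100,8,0,0,0,1, 20,-100,10,0,0,0,1, 20,-100,12,0,0,0,1]'; python3 - <<'E'
from h import *
im,d,s=grab('side','side3'); print(s['contact_force'])
cv2.imwrite('pics/cd3.png',cv2.resize(im[150:440,190:450],None,fx=2.,fy=2.))
im,d,s=grab('scene','scene3'); 
cv2.imwrite('pics/cs3.png',cv2.resize(im[90:330,150:400],None,fx=2.4,fy=2.4))
im,d,s=grab('wrist','w3')
E
```

```text
t: 7.15
ee_pos: [590.1, -22.2, 257.7]
tool_rot: [-90.1, -0.0, -108.9]
contact_force: [-1.0, 0.7, -0.1]
opening: 72.1
[-1.03877002  0.73965033 -0.10891286]
```

View pics/cd3.png

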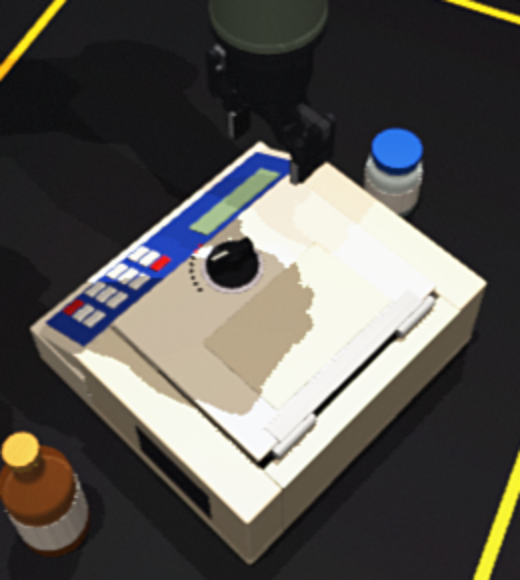

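View pics/cs3.png

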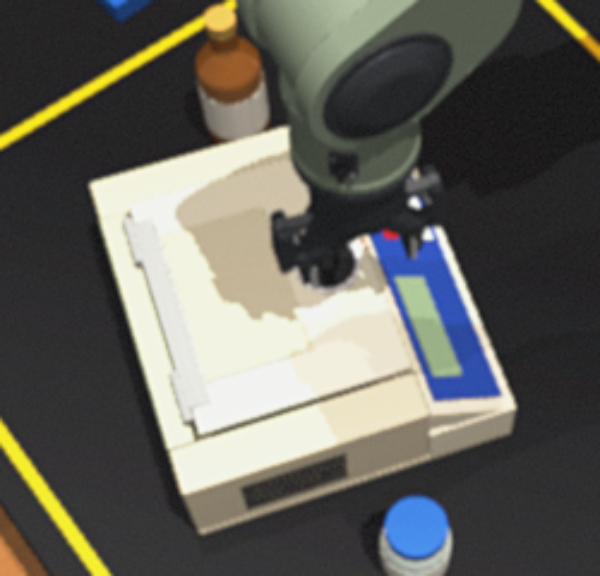

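View pics/w3.png

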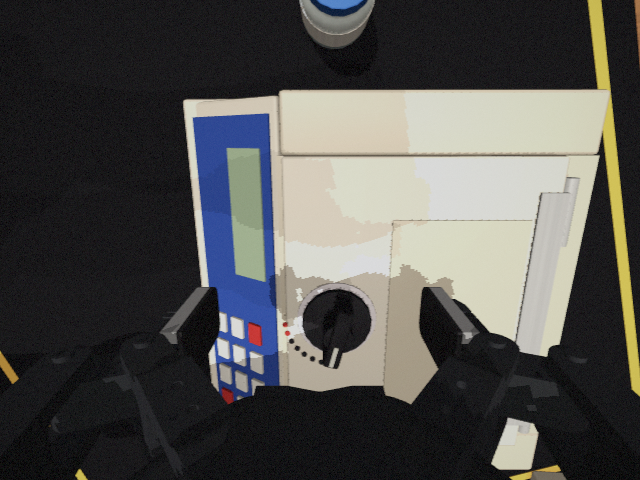

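The wrist view shows the knob at (337,320) on the shut hatch, its pointer mark at (333,357) toward the case's -y, slightly turned. I'll measure the wing axis.

```bash
python3 - <<'E'
from h import *
im=cv2.imread('pics/w3.png'); cv2.imwrite('pics/w3c.png',cv2.resize(im[270:385,260:420],None,fx=5,fy=5,interpolation=cv2.INTER_CUBIC))
E
```

```text
(no output)
```

View pics/w3c.png

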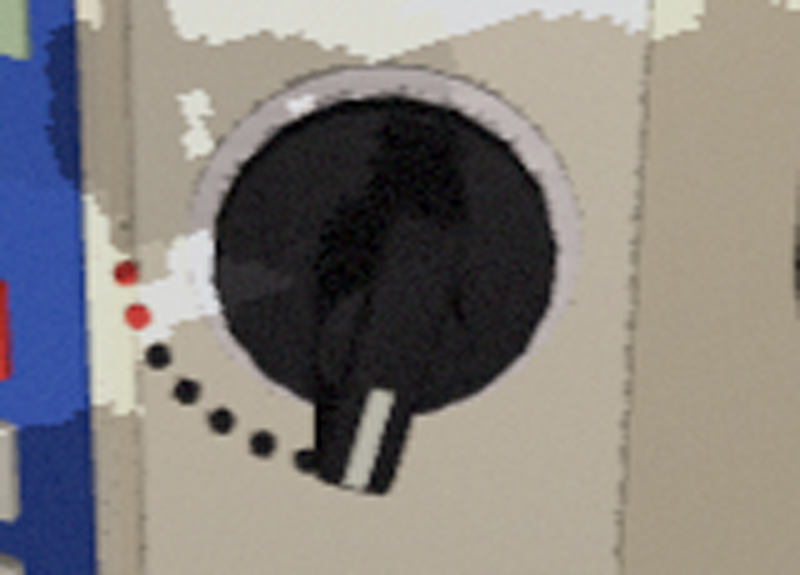

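```bash
cat > ray.py <<'E'
from h import *
def onz(u,v,z,s):
    a=p3('wrist',u,v,1.,s);b=p3('wrist',u,v,1000.,s);return a+(b-a)*(z-a[2])/(b[2]-a[2])
yaw=np.radians(-18.8);RL=np.array([[np.cos(yaw),np.sin(yaw)],[-np.sin(yaw),np.cos(yaw)]])
E
python3 - <<'E'
from ray import *
s=np.load('pics/w3_s.npy')
a=onz(336.4,348.4,175.5,s);b=onz(331.4,367.4,175.5,s);c=onz(337,321,151.5,s)
print(a,b,c)
print('skirt r',np.linalg.norm(onz(303,321,151.5,s)-onz(371,321,151.5,s)), np.linalg.norm(onz(337,289.4,151.5,s)-onz(337,352.4,151.5,s)))
print('local',RL@a[:2],RL@b[:2],RL@c[:2])
d=RL@(b-a)[:2];print('mark ang from -y, toward -x (cw):',np.degrees(np.arctan2(-d[0],-d[1])))
d=RL@(b-c)[:2];print(np.linalg.norm(d),'tip ang:',np.degrees(np.arctan2(-d[0],-d[1])))
# depth-based knob
D=np.load('pics/w3.npy')
vv,uu=np.mgrid[275:380,290:380]
P=np.array([p3('wrist',u,v,D[v,u],s) for v,u in zip(vv.ravel(),uu.ravel())])
t=P[(P[:,2]>170)&(P[:,2]<182)];t2=t[:,:2]@RL.T
m=t2.mean(0);e=np.linalg.svd(t2-m,full_matrices=False)[2][0];e*=-np.sign(e[1])
print(len(t),'wing top',m,t.mean(0),t[:,2].max(),'ang',np.degrees(np.arctan2(-e[0],-e[1])),'len',np.ptp((t2-m)@e),np.ptp((t2-m)@[e[1],-e[0]]))
k=P[(P[:,2]>148.5)&(P[:,2]<156)];print('skirt z',len(k),np.median(k[:,2]))
k=P[(P[:,2]>135)&(P[:,2]<148)];print('lid z',len(k),np.median(k[:,2]))
E
```

```text
[578.57360148 -93.66855533 175.5       ] [ 570.43229796 -107.21739868  175.5       ] [582.47605472 -86.96135312 151.5       ]
skirt r 51.699604033259 53.54121090524363
local [577.89243387  97.78315532] [574.55180234  82.33348996] [579.42518715 105.39015014]
mark ang from -y, toward -x (cw): 12.20104743318495
23.566065827878006 tip ang: 11.93469684770834Traceback (most recent call last):
  File "<stdin>", line 12, in <module>
  File "h.py", line 7, in p3
    m=robot.camera_model(n);K=np.array(m['K']); c=np.linalg.inv(K)@np.array([u,v,1.])*d
ValueError: time passes only in moves, steps and waits
```

The knob axis is at about (582,-87.5) and the wing is already 12° clockwise. I'll align with yaw near -121 and half-open fingers, hovering first.

```bash
python3 -m jog '[20,0,4,0,4,0,0.6, 40,0,8,0,8,0,0.5, 64,0,13,0,12.2,0,0.5, 64,15,13,0,12.2,0,0.5, 64,30,13,0,12.2,0,0.5, 64,42,13,0,12.2,0,0.5, 64,42,13,0,12.2,0,0.5]'; python3 - <<'E'
from h import *
im,d,s=grab('wrist','w4'); print(np.round(s['qpos'],1),s['ee_pos'],s['tool_rot'],s['opening'])
im,d,s=grab('side','side4');cv2.imwrite('pics/cd4.png',cv2.resize(im[180:350,210:400],None,fx=3.,fy=3.))
E
```

```text
t: 8.0
ee_pos: [581.1, -87.6, 215.0]
tool_rot: [-90.1, -0.1, -121.2]
contact_force: [0.4, -0.7, -0.5]
opening: 42.9
[-16.5  31.5  28.  100.4 -17.9  52.7 -12.1] [581.1258743  -87.58995308 214.95065959] [-9.01031124e+01 -8.10971266e-02 -1.21160782e+02] 42.88865317153841
```

View pics/w4.png

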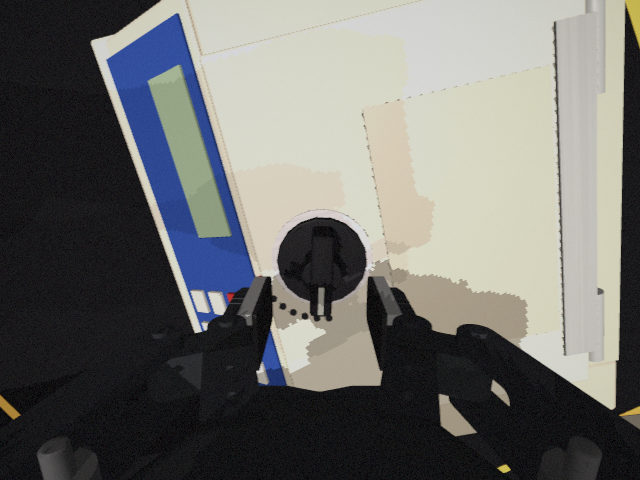

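View pics/cd4.png

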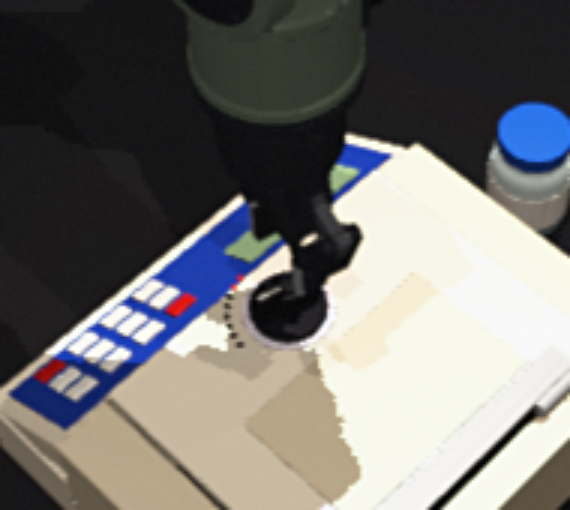

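The wing is now parallel to the pads (column 321, between pads at 262 and 378). Checking the centring before the final descent.

```bash
python3 - <<'E'
from ray import *
s=np.load('pics/w4_s.npy')
print('skirt',onz(321.5,260,151.5,s),'skirt d',np.linalg.norm(onz(277,260,151.5,s)-onz(366,260,151.5,s)))
print('tip',onz(321,314,175.5,s),'mark top',onz(321,290,175.5,s))
E
```

```text
skirt [582.27134888 -87.98372258 151.5       ] skirt d 52.342935055326464
tip [ 570.5250638  -106.70838886  175.5       ] mark top [577.76119328 -94.68577087 175.5       ]
```

```bash
python3 -m jog '[0,10,1,0,0,0,0.5, 0,20,1,0,0,0,0.5, 0,30,1,0,0,0,0.5, 0,38,1,0,0,0,0.5, 0,44,1,0,0,0,0.5, 0,44,1,0,0,0,0.5]'; python3 -m jog '[0,0,0,0,0,0,0.3, 0,0,0,0,0,0,0.1, 0,0,0,0,0,0,0, 0,0,0,0,0,0,0, 0,0,0,0,0,0,0, 0,0,0,0,0,0,0]'; python3 -c "
from h import *
s=robot.get_state();print(s['torque'],s['tool_rot'])"
```

```text
t: 8.7
ee_pos: [582.4, -87.2, 171.4]
tool_rot: [-90.1, -0.0, -121.0]
contact_force: [-0.5, -0.2, -0.3]
opening: 42.8
t: 9.3
ee_pos: [582.9, -87.2, 172.6]
tool_rot: [-90.0, 0.0, -121.0]
contact_force: [-3.1, 1.1, 5.9]
opening: 10.0
[ 0.05844761  0.43020038 -0.01836378] [-8.99823063e+01  1.75307574e-02 -1.21033072e+02]
```

The wing is gripped (opening 10 mm) with a light bearing on the knob. Now pressing down in small steps.

```bash
python3 -m jog '[0,1,0,0,0,0,0, 0,1,0,0,0,0,0]'|grep -E 'ee|for'; python3 -m jog '[0,1,0,0,0,0,0, 0,1,0,0,0,0,0]'|grep -E 'ee|for';python3 -m jog '[0,1,0,0,0,0,0, 0,1,0,0,0,0,0]'|grep -E 'ee|for'; python3 -c "
from h import *
s=robot.get_state();print(s['torque'],s['tool_rot'])"
```

```text
ee_pos: [582.8, -87.2, 171.7]
contact_force: [-2.8, 2.1, 6.7]
ee_pos: [582.8, -87.2, 170.8]
contact_force: [-5.0, 1.2, 10.7]
ee_pos: [582.7, -87.2, 169.9]
contact_force: [-6.7, 2.2, 13.9]
[ 0.25688476  1.01686471 -0.01881675] [-9.00037353e+01  2.69849038e-02 -1.21035457e+02]
```

Torque readings fit a reference about 150 mm up at the wrist, so there's little moment at the TCP itself. I'll press a bit more, then start turning.

```bash
python3 -m jog '[0,1,0,0,0,0,0, 0,1,0,0,0,0,0]'|grep -E 'ee|for'; python3 -m jog '[0,0.7,0,0,0,0,0, 0,0.7,0,0,0,0,0]'|grep -E 'ee|for'; python3 -c "
from h import *
s=robot.get_state();print(s['torque'],s['tool_rot'])"
```

```text
ee_pos: [582.7, -87.1, 169.1]
contact_force: [-8.5, 3.8, 17.4]
ee_pos: [582.7, -87.1, 168.6]
contact_force: [-9.4, 2.6, 20.2]
[ 0.41637374  1.49813012 -0.00864961] [-9.00058323e+01  4.17871525e-02 -1.21032998e+02]
```

```bash
cat > st.py <<'E'
from h import *
s=robot.get_state();print('t',s['t'],'F',np.round(s['contact_force'],1),'T',np.round(s['torque'],3),'yaw',np.round(s['tool_rot'],2),'ee',np.round(s['ee_pos'],1),'q7',np.round(s['qpos'][4:],0),'op',round(s['opening'],1))
E
python3 -m jog '[0,0,0,0,2,0,0, 0,0,0,0,4,0,0, 0,0,0,0,6,0,0, 0,0,0,0,8,0,0]' >/dev/null; python3 st.py;  python3 -m jog '[0,0,0,0,2,0,0, 0,0,0,0,4,0,0, 0,0,0,0,6,0,0]' >/dev/null; python3 st.py
```

```text
t 10.7 F [-6.6  1.6 18.4] T [0.002 0.97  0.033] yaw [-8.9960e+01  5.0000e-02 -1.2912e+02] ee [583.  -87.4 168.7] q7 [-22.  48. -17.] op 10.7
t 11.0 F [-5.2  0.1 18.1] T [-0.268  0.672  0.064] yaw [-8.9920e+01  7.0000e-02 -1.3512e+02] ee [583.3 -87.6 168.7] q7 [-23.  48. -22.] op 10.5
```

Turning freely with about 0.06 N·m of friction. Continuing through the jam zone.

```bash
for k in 1; do python3 -m jog '[0,0,0,0,2,0,0, 0,0,0,0,4,0,0]' >/dev/null; python3 st.py;  python3 -m jog '[0,0,0,0,2,0,0, 0,0,0,0,4,0,0]' >/dev/null; python3 st.py; python3 -m jog '[0,0,0,0,2,0,0, 0,0,0,0,4,0,0]' >/dev/null; python3 st.py; python3 -m jog '[0,0,0,0,2,0,0, 0,0,0,0,4,0,0]' >/dev/null; python3 st.py; done
```

```text
t 11.2 F [-3.  -1.2 17.2] T [-0.411  0.388  0.058] yaw [-8.9900e+01  8.0000e-02 -1.3913e+02] ee [583.5 -87.8 168.8] q7 [-24.  48. -25.] op 10.3
t 11.4 F [-3.2 -2.3 17.5] T [-0.675  0.202 -0.001] yaw [-8.9880e+01  9.0000e-02 -1.4314e+02] ee [583.6 -88.  168.9] q7 [-25.  48. -28.] op 10.6
t 11.6 F [-2.3 -3.1 17.7] T [-0.878 -0.039  0.044] yaw [-8.9860e+01  1.1000e-01 -1.4714e+02] ee [583.7 -88.2 168.9] q7 [-26.  48. -31.] op 10.5
t 11.8 F [-1.9 -4.3 17.4] T [-1.077 -0.133  0.056] yaw [-8.9850e+01  1.3000e-01 -1.5115e+02] ee [583.9 -88.4 169. ] q7 [-27.  49. -34.] op 10.5
```

Past 0.7 rad with no jam. Carry on, with smaller checks from about 1 rad.

```bash
python3 -m jog '[0,0,0,0,2,0,0, 0,0,0,0,4,0,0]' >/dev/null; python3 st.py;  python3 -m jog '[0,0,0,0,2,0,0, 0,0,0,0,4,0,0]' >/dev/null; python3 st.py; python3 -m jog '[0,0,0,0,2,0,0, 0,0,0,0,4,0,0]' >/dev/null; python3 st.py; python3 -m jog '[0,0,0,0,1,0,0, 0,0,0,0,2,0,0]' >/dev/null; python3 st.py
```

```text
t 12.0 F [-1.9 -4.9 16. ] T [-1.348 -0.253  0.09 ] yaw [-8.9830e+01  1.4000e-01 -1.5516e+02] ee [583.9 -88.6 169. ] q7 [-28.  49. -38.] op 10.2
t 12.2 F [-1.  -5.9 15.7] T [-1.565 -0.386  0.025] yaw [ -89.82    0.16 -159.16] ee [584.  -88.8 169.1] q7 [-29.  49. -41.] op 10.8
t 12.4 F [ 0.8 -7.4 15.7] T [-1.799 -0.54   0.046] yaw [ -89.81    0.18 -163.16] ee [584.1 -89.  169.1] q7 [-29.  49. -44.] op 10.4
t 12.6 F [-0.  -7.6 15.8] T [-1.898 -0.561  0.068] yaw [ -89.8     0.19 -165.13] ee [584.1 -89.1 169.1] q7 [-30.  49. -45.] op 10.4
```

```bash
python3 -m jog '[-0.3,0,0.9,0,0,0,0, -0.6,0,1.7,0,0,0,0]' >/dev/null; python3 st.py;  python3 -m jog '[0,0,0,0,1,0,0, 0,0,0,0,2,0,0]' >/dev/null; python3 st.py; python3 -m jog '[0,0,0,0,1,0,0, 0,0,0,0,2,0,0]' >/dev/null; python3 st.py; python3 -m jog '[0,0,0,0,1,0,0, 0,0,0,0,2,0,0]' >/dev/null; python3 st.py
```

```text
t 12.8 F [-8.2  2.5 21.8] T [ 0.305  1.373 -0.055] yaw [-8.9960e+01  9.0000e-02 -1.6506e+02] ee [584.3 -89.4 168.9] q7 [-30.  50. -45.] op 10.5
t 13.0 F [-6.2 -1.6 20.9] T [-0.351  0.905  0.046] yaw [-8.996e+01  1.000e-01 -1.671e+02] ee [584.3 -89.4 168.9] q7 [-30.  50. -47.] op 10.7
t 13.2 F [-5.9 -1.2 19.5] T [-0.547  0.807  0.072] yaw [-8.995e+01  1.000e-01 -1.691e+02] ee [584.3 -89.5 168.9] q7 [-31.  50. -49.] op 10.7
t 13.4 F [-5.4 -2.4 19.9] T [-0.641  0.731  0.06 ] yaw [-8.994e+01  1.100e-01 -1.711e+02] ee [584.3 -89.6 168.9] q7 [-31.  50. -50.] op 10.7
```

```bash
python3 -m jog '[0,0,0,0,1,0,0, 0,0,0,0,2,0,0]' >/dev/null; python3 st.py; python3 -m jog '[0,0,0,0,1,0,0, 0,0,0,0,2,0,0]' >/dev/null; python3 st.py; python3 -m jog '[0,0,0,0,1,0,0, 0,0,0,0,2,0,0]' >/dev/null; python3 st.py
```

```text
t 13.6 F [-5.6 -2.3 19.5] T [-0.756  0.688  0.06 ] yaw [-8.9930e+01  1.1000e-01 -1.7311e+02] ee [584.3 -89.8 168.9] q7 [-32.  50. -52.] op 10.5
t 13.8 F [-5.3 -2.7 18.8] T [-0.924  0.709  0.046] yaw [-8.9930e+01  1.2000e-01 -1.7511e+02] ee [584.4 -89.9 168.9] q7 [-32.  50. -53.] op 10.6
t 14.0 F [-5.9 -3.3 18.1] T [-1.016  0.651  0.087] yaw [-8.9920e+01  1.2000e-01 -1.7712e+02] ee [584.4 -90.  168.9] q7 [-33.  51. -55.] op 10.2
```

```bash
python3 -m jog '[0,0,0,0,1,0,0, 0,0,0,0,2,0,0]' >/dev/null; python3 st.py; python3 -m jog '[0,0,0,0,1,0,0, 0,0,0,0,2,0,0]' >/dev/null; python3 st.py
```

```text
t 14.2 F [-6.1 -5.5 18.6] T [-1.16   0.642 -0.007] yaw [-8.9920e+01  1.3000e-01 -1.7912e+02] ee [584.4 -90.1 168.9] q7 [-33.  51. -57.] op 10.8
t 14.4 F [-5.6 -5.2 17.7] T [-1.329  0.576 -0.03 ] yaw [-8.9910e+01  1.3000e-01  1.7887e+02] ee [584.4 -90.2 168.9] q7 [-34.  51. -58.] op 10.4
```

```bash
for i in 1 ; do python3 -m jog '[0,0,0,0,0.7,0,0, 0,0,0,0,1.5,0,0]' >/dev/null; python3 st.py; python3 -m jog '[0,0,0,0,0.7,0,0, 0,0,0,0,1.5,0,0]' >/dev/null; python3 st.py; python3 -m jog '[0,0,0,0,0.7,0,0, 0,0,0,0,1.5,0,0]' >/dev/null; python3 st.py; done
```

```text
t 14.6 F [-4.8 -5.  17.6] T [-1.383  0.633  0.046] yaw [-8.9910e+01  1.4000e-01  1.7739e+02] ee [584.4 -90.3 168.9] q7 [-34.  51. -59.] op 10.4
t 14.8 F [-5.2 -5.5 17.7] T [-1.469  0.588  0.048] yaw [-8.9910e+01  1.4000e-01  1.7588e+02] ee [584.3 -90.4 168.9] q7 [-34.  51. -61.] op 10.5
t 15.0 F [-4.8 -6.2 17.9] T [-1.546  0.592  0.054] yaw [-8.9900e+01  1.4000e-01  1.7437e+02] ee [584.3 -90.5 168.9] q7 [-35.  51. -62.] op 10.9
```

```bash
for i in 1 ; do python3 -m jog '[0,0,0,0,0.7,0,0, 0,0,0,0,1.5,0,0]' >/dev/null; python3 st.py; python3 -m jog '[0,0,0,0,0.7,0,0, 0,0,0,0,1.5,0,0]' >/dev/null; python3 st.py;  done
```

```text
t 15.2 F [-5.3 -7.6 17. ] T [-1.709  0.558  0.1  ] yaw [-8.9900e+01  1.5000e-01  1.7288e+02] ee [584.4 -90.5 169. ] q7 [-35.  51. -63.] op 10.4
t 15.4 F [-5.2 -7.1 17.8] T [-1.878  0.621  0.213] yaw [-8.9890e+01  1.5000e-01  1.7138e+02] ee [584.3 -90.6 168.9] q7 [-35.  51. -64.] op 10.2
```

Torque has risen from about 0.05 to 0.21, which may be the stop. I'll hold and read again.

```bash
for i in 1; do python3 -m jog '[0,0,0,0,0,0,0]' >/dev/null; python3 st.py;python3 -m jog '[0,0,0,0,0,0,0]' >/dev/null; python3 st.py;python3 -m jog '[0,0,0,0,0,0,0]' >/dev/null; python3 st.py; done
```

```text
t 15.5 F [-4.9 -7.7 18.2] T [-1.809  0.671  0.175] yaw [-8.9890e+01  1.5000e-01  1.7138e+02] ee [584.3 -90.7 168.9] q7 [-35.  51. -64.] op 10.5
t 15.6 F [-5.1 -7.9 17.9] T [-1.875  0.63   0.162] yaw [-8.9890e+01  1.5000e-01  1.7141e+02] ee [584.3 -90.6 168.9] q7 [-35.  51. -64.] op 10.8
t 15.7 F [-5.1 -7.4 18. ] T [-1.821  0.551  0.212] yaw [-8.989e+01  1.500e-01  1.714e+02] ee [584.3 -90.6 169. ] q7 [-35.  51. -64.] op 10.7
```

```bash
for i in 1; do python3 -m jog '[0,0,0,0,0.5,0,0]' >/dev/null; python3 st.py;python3 -m jog '[0,0,0,0,0,0,0]' >/dev/null; python3 st.py;python3 -m jog '[0,0,0,0,0,0,0]' >/dev/null; python3 st.py; done
```

```text
t 15.8 F [-4.6 -8.4 18.3] T [-1.898  0.627  0.27 ] yaw [-8.9890e+01  1.5000e-01  1.7091e+02] ee [584.3 -90.7 168.9] q7 [-35.  52. -64.] op 10.1
t 15.9 F [-4.2 -7.2 18. ] T [-1.879  0.659  0.18 ] yaw [-8.9890e+01  1.5000e-01  1.7089e+02] ee [584.3 -90.7 168.9] q7 [-35.  52. -64.] op 10.7
t 16.0 F [-4.7 -7.6 17.7] T [-1.936  0.536  0.267] yaw [-8.9890e+01  1.5000e-01  1.7091e+02] ee [584.3 -90.7 168.9] q7 [-35.  52. -64.] op 10.7
```

Torque keeps rising with angle (about 0.24 N·m, 0.18 above friction, roughly 11 N at the pin). That is the stop, at a knob angle near 1.38 rad. I'll relax the twist and most of the downforce, then open.

```bash
python3 -m jog '[0,0,0,0,-0.7,0,0, 0,0,0,0,-1.5,0,0]' >/dev/null; python3 st.py; python3 -m jog '[0,-0.7,0,0,0,0,0, 0,-1.5,0,0,0,0,0, 0,-1.5,0,0,0,0,0]' >/dev/null; python3 st.py; python3 -m jog '[0,-0.7,0,0,0,0,0, 0,-1.5,0,0,0,0,0, 0,-1.5,0,0,0,0,0]' >/dev/null; python3 st.py
```

```text
t 16.2 F [-5.2 -7.2 18.3] T [-1.632  0.569  0.082] yaw [-8.9890e+01  1.5000e-01  1.7243e+02] ee [584.3 -90.6 168.9] q7 [-35.  51. -63.] op 10.5
t 16.5 F [-1.8 -9.1  5.4] T [-2.129 -0.408  0.118] yaw [-8.9870e+01  1.3000e-01  1.7241e+02] ee [584.3 -90.5 169.8] q7 [-35.  51. -63.] op 10.5
t 16.8 F [  3.  -11.1 -13.7] T [-2.479 -1.174  0.053] yaw [-8.9840e+01  4.0000e-02  1.7241e+02] ee [583.8 -90.4 170.1] q7 [-35.  52. -63.] op 10.6
```

Pulling up meets firm resistance (-13.7 N), so the tongue is holding the hatch. I'll bring the loads to zero and release.

```bash
python3 -m jog '[0,0.5,0.8,0,0,0,0, 0,1.2,1.6,0,0,0,0, 0,1.2,1.6,0,0,0,0]' >/dev/null; python3 st.py
```

```text
t 17.1 F [-1.  -1.7  5.4] T [-0.536 -0.055  0.046] yaw [-8.9990e+01  6.0000e-02  1.7246e+02] ee [583.9 -90.7 169.9] q7 [-35.  52. -63.] op 10.8
```

```bash
python3 -m jog '[0,-0.5,0,0,0,0,0.3, 0,-0.5,0,0,0,0,0.5, 0,-0.5,0,0,0,0,0.5, 0,-0.5,0,0,0,0,0.5]' >/dev/null; python3 st.py; python3 -m jog '[0,-4,0,0,0,0,0.5, 0,-10,0,0,0,0,0.5, 0,-20,0,0,0,0,0.5, 0,-35,0,0,0,0,0.5, 0,-55,0,0,0,0,0.5, 0,-80,0,0,0,0,0.8, 0,-100,0,0,0,0,0.8, 0,-100,0,0,0,0,1]'>/dev/null; python3 st.py; python3 - <<'E'
from h import *
im,d,s=grab('wrist','w5')
E
```

```text
t 17.5 F [0.5 0.4 0.4] T [-0.057  0.05   0.021] yaw [-9.0000e+01 -1.0000e-02  1.7248e+02] ee [583.6 -90.2 169.8] q7 [-35.  52. -63.] op 42.8
t 18.3 F [ 0.1 -0.3  0.4] T [ 0.009 -0.008 -0.007] yaw [-90.03   0.24 172.46] ee [584.5 -90.8 273.4] q7 [-29.  63. -68.] op 80.7
```

View pics/w5.png

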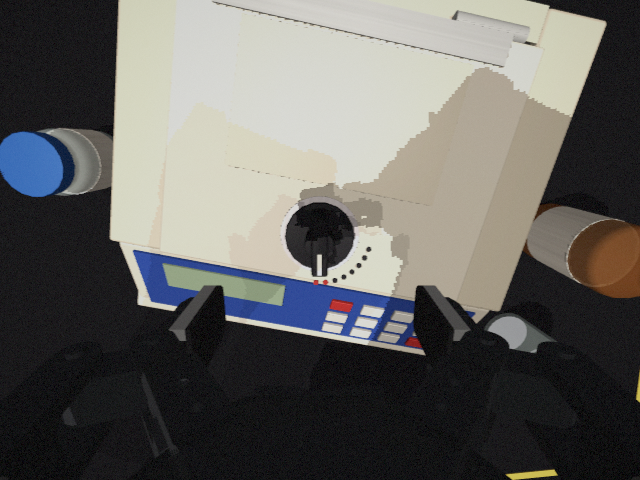

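The pointer (319,265) now sits at the red dots, the hatch is flat and the glassware is upright. I'll measure the knob angle, hatch tilt and glassware positions.

```bash
python3 - <<'E'
from ray import *
from lid import cloud
s=np.load('pics/w5_s.npy')
b=onz(319,275,172,s);a=onz(320,255,172,s);c=onz(320,233,148,s)
for d in (b-a,b-c):
    d=RL@d[:2];print('knob deg',np.degrees(np.arctan2(-d[0],-d[1])))
for n in ('scene','side'):
    grab(n,n+'5'); im,P=cloud(n,n+'5'); _,P0=cloud(n,n+'3')
    for nm,Q in (('pre',P0),('now',P)):
        L=Q[...,:2]@RL.T; x=743-L[...,0]; y=L[...,1]-103.5
        m=(x>30)&(x<200)&(abs(y)<110)&(Q[...,2]>130)&(Q[...,2]<150)&((abs(y)>45)|(x<120))
        k=np.polyfit(x[m],Q[...,2][m],1);print(n,nm,m.sum(),'hatch ang',k[0],'z@hinge',k[1])
    i0=cv2.imread(f'pics/{n}0.png')
    for nm,(u,v) in (dict(bott=(242,99),jar=(323,308),beak=(299,128)) if n=='scene' else dict(jar=(389,224),bott=(201,376),beak=(172,360))).items():
        w=np.s_[v-10:v+10,u-10:u+10]; print(n,nm,np.abs(im[w].astype(int)-i0[w]).mean())
print(robot.get_state()['t'])
E
```

```text
knob deg 81.38872585375806
knob deg 80.49414640997101
scene pre 4879 hatch ang -0.014054597562739355 z@hinge 144.5091087313535
scene now 5140 hatch ang -0.03157859353193671 z@hinge 144.56060627949842
scene bott 33.4975
scene jar 1.1533333333333333
scene beak 48.943333333333335
side pre 6930 hatch ang -0.014433201879553168 z@hinge 146.10384787946887
side now 6899 hatch ang -0.03218097063919329 z@hinge 146.1501422880029
side jar 1.0841666666666667
side bott 1.1241666666666668
side beak 1.2441666666666666
18.45
```

View pics/side5.png

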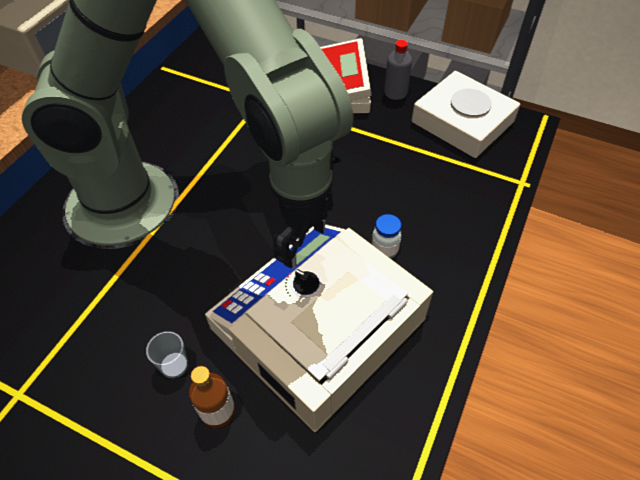

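Knob angle is about 1.41 rad. The hatch is 0.0177 rad lower than when it rested on the unpressed seal, and it stays down with the robot clear. The glassware is unchanged in the side view; in the scene view the arm hides the bottle and beaker. Handing in.

```bash
python3 -m jog '[0,0,0,0,0,0,1, 0,0,0,0,0,0,1]'; python3 -c "
from workcell import robot
print(robot.finish_job())"
```

```text
t: 18.65
ee_pos: [583.4, -90.3, 269.5]
tool_rot: [-90.0, -0.0, 172.5]
contact_force: [-0.0, 0.2, -0.0]
opening: 85.4
the job is handed in; nothing more can be done
None
```

The hatch is closed on its seal and latched, and I handed the job in at 18.65 s; no verdict is reported.

I pushed the hatch down onto its seal with shut fingertips. Then I gripped the wing and pressed down with about 18–20 N at the knob, an estimated 15–17 N at most on the seal. I turned it clockwise until the torque rose from about 0.05 to 0.24 N·m, which I took as the stop, then relaxed and let go.

**Last checks:**
- **Latch:** before release, an upward pull of about 14 N did not lift the hatch, so the tongue is holding it.
- **Knob:** the picture puts it at about 1.41 rad, past the 1.0 rad needed.
- **Hatch:** it lies about 0.018 rad lower than when it rested on the unpressed seal. The raw depth fits read -0.032 rad, but they also read -0.014 rad when it lay unpressed, so I trust the difference.
- **Robot:** contact force is close to 0 N and the gripper is clear of the knob.
- **Glassware:** all three pieces are unchanged in the side view. The scene view's image differences for the bottle and beaker were large, because the arm stands in front of them there, so they confirm nothing.

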